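# Shut down a traction-battery charger before unplugging

## Task

Shut the battery charger down in the proper order, so that the battery can be unplugged without drawing an arc: with the closed fingertips press the projecting stop button fully down, hold it for two seconds and let it go, then press the wide output rocker to off, and last the narrow mains rocker. Each rocker is on now and goes off when the end that stands up, the one nearer the robot, is pressed fully down. Keep off the start button, the one sunk inside a collar, and leave the loose vent cap, plug, bottle and wrench where they are.

Things in the scene. Friction and masses are not known exactly. Their poses are not given: they have to be found in the camera images.
- charger: charger, a dark steel case fixed to the bench, 270 mm deep (x) by 370 wide (y); its flat control deck is 150 mm above the origin (centre of its underside). Its x points away from the robot, from the edge with the bail handle to the fan edge; y left, z up; yaw within 0.3 rad. Its controls stand in one row at x -40 mm: rockers at y 55 and 130 mm, buttons at y -60 and -130, either one in either place
- stop_top (a point): centre of the top face of the stop button: black round plunger 30 mm across that projects 9 mm out of a round 46 mm metal bezel; top 20 mm above the deck when released; pressed straight down, spring-loaded
- stop_base: the stop button's bezel with its plunger; origin on the deck at its centre; the bezel is 11 mm high
- stop (a joint): stop button travel in m: 0 released, 0.006 fully pressed; 2 N to start moving, 7 N fully down; springs back when let go
- start_top (a point): centre of the top face of the start button: black round plunger 30 mm across, sunk 1.5 mm inside a raised metal collar 41 mm across and 16 mm above the deck, on the same 46 mm bezel. Not to be touched
- start_base: the start button's bezel and collar with its plunger; origin on the deck at its centre
- output_near (a point): press point of the wide output rocker, a grey V-shaped switch 36 mm wide (y) and 48 long (x), faces 24 mm long: it lies mid-width on the near (-x) face, 17 mm from the pivot, and moves with the rocker. On: the near face rises outwards at 18 degrees and the point is 5 mm above the pivot. Off: the near face is level with the pivot, 4 mm above the bezel
- output_pivot (a point): pivot line of the output rocker, at the bottom of the V, 12 mm above the deck; bezel 58 x 46 mm, 8 mm high
- output (a joint): output rocker angle in rad: 0 on (far end down, near end raised), 0.32 off (near end fully down). It snaps over its middle (0.16) and stays; about 6 N at the press point
- mains_near (a point): press point of the narrow mains rocker: on the middle line of its near end's face, 14 mm from the pivot. The same kind of V-shaped switch, 18 mm wide (y) and 40 mm long (x), faces 20 mm long; in the on position the point is 4.4 mm above the pivot, off it is level with it, 4 mm above the bezel
- mains_pivot (a point): pivot line of the mains rocker, 12 mm above the deck; bezel 50 x 28 mm, 8 mm high
- mains (a joint): mains rocker angle in rad: 0 on, 0.32 off, as for the output rocker; about 7 N at the press point
- vent_cap: loose black cell vent cap, 44 mm across and 32 mm tall, standing on the far right part of the deck; origin centre of its underside; leave alone
- plug: loose grey two-pole battery plug half with a black bail, 60 x 90 x 68 mm, on the bench left of the charger; leave alone
- water: loose white water bottle, 76 mm across and 190 mm tall, on the bench right of the charger; leave alone
- wrench: loose 200 mm open-ended wrench lying on the bench right of the charger; leave alone

How it is judged:
By the outcome, as a careful person would: the job done as asked, in the order asked, and still so for the second after the job is handed in, with the robot touching nothing.
It also fails if it takes over 48 s, if anything falls off the work surface, if the arm or the gripper's body presses on something with over 40 N, if the wrist force passes 120 N, or if a joint passes its speed limit or range.

## Robot

A 6-joint arm with a two-finger parallel gripper is mounted at the origin on the work surface. World frame = base frame: x ahead of the robot, y to its left, z up, the work surface at z = 0. Lengths are in m, angles in degrees, forces in N, time in s.
With the tool pointing down it reaches from about 0.3 to 0.75 m from the base axis. Payload 8.5 kg.
Tool frame: the origin (TCP) lies at the very end of the fingers, on their centre line; the grasp point (between the pads) lies 19 mm behind it; z points along the fingers, y is the line along which they close (so a half turn about z gives the same grasp; the last joint's range is limited). The gripper opens to 85 mm and grips with 20 to 120 N. Pads are 22 mm wide; open, the fingers measure 114 mm over their backs; the gripper's body (76 mm by 85 mm) begins 54 mm behind the grasp point. The pads swing forward as they close: fully open they stand 13 mm farther back than shut.
Start: joints at [61.69, 21.807, 74.336, -0, 83.858, -12.336], TCP at [0.151, 0.529, 0.231] pointing down, gripper open.
Joint ranges: [-178.18, 178.18], [-50.72, 133.34], [12.68, 142.11], [-81.47, 261.47], [9.98, 163.14], [-165.26, 165.26]. Speed limits (degrees/s): [136.94, 136.94, 180, 180, 180, 180].

## Interface

Orientations are given as a 3x3 rotation matrix whose columns are the frame's x, y, z axes.
In Python, from rig import observe, cams, ticket gives the robot as it stands.
- The arm moves only by the tool move_arm, never from a script. Its arguments are lists of equal length, an entry for each row: "jaw": the finger opening in cm, from 0 to 8.54; "dp": the shift along the tool's x, y, z in cm, a list of three; "turn": the turn, a rotation vector about the tool's x, y, z in rad, a list of three. In form: {"jaw": [jaw, ...], "dp": [[tx, ty, tz], ...], "turn": [[wx, wy, wz], ...]}. A call has 1 to 12 rows; each row shifts and turns the commanded pose from where the row before left it, along the tool's axes as they then stand; what a row does not reach is not made up. A row lasts 1/12 s, in which the tool goes at most 41.7 mm and 7.16 degrees, less where a joint would pass 70% of its speed; a pose out of reach is approached as far as the arm can. A call is refused whole if a number of a shift passes 4.17 or a number of a turn 0.125, either way. A call with a gripper value outside its range is refused whole. The fingers move at their own pace and stop on an object; "force" is the grip in N (left out, the last holds). Time passes only in rows, so rows that do not move let the fingers close. It gives the time, the measured TCP pose, the force, the opening and the grip force at its end, in the units of the state.
- observe(): the state, without advancing time (a new reading comes with each control period).
- cams.get_image(name): name is "scene" or "top" or "wrist"; returns (picture, depth): 400x640x3 uint8, red, green, blue; 400x640 float32, m along the optical axis (not along the pixel's ray), 0 where there is no reading.
- cams.calibration(name): a dict with "vertical_fov" (degrees; the focal length in pixels is half the picture's height over the tangent of half this angle, whatever the lens; pixels are square), "cx", "cy" (the principal point, pixels), "view" (4x4, takes a point from world to camera coordinates); the wrist camera has in their place "tool_from_camera" (4x4, takes a point from camera to tool coordinates, whose origin is the TCP and whose axes are the flange's). Camera axes: x right, y up, looking along -z (the intrinsics and any distortion apply to the point x, -y, -z); pixel columns grow to the right and rows downward; lengths in m; the calibration is good to about 2 mm. A picture is of the moment at which its call begins: read the wrist's pose just before it. calibration takes no time and is no camera call.
- ticket.close_job(): hands the job in; it is judged then, once.
Trained networks look in the newest picture that a camera, given by its name, has taken for a name from the list of things; names that differ only in an ending like _2 or _b are one class to them, and where a whole thing is asked for, a point or a joint stands for the part that bears it (a point fixed in the world has none). Each returns a list of dicts, best first, with "p" (0 to 1); they miss things now and then, are a little off and sometimes report something else, mostly with a low value. They report only what shows in the picture. A call takes as long as a camera call.
- cams.spot_in(camera, query): "box" ([centre column, centre row, width, height] as shares, 0 to 1, of the picture: columns of its width, rows of its height, round what is visible of it).
- cams.outline_of(camera, query): "mask" (400x640 bool, what is visible of it) and "box" ([centre column, centre row, width, height] as shares, 0 to 1, of the picture: columns of its width, rows of its height, round what is visible of it).
- cams.mark_of(camera, query): "location" ([column, row] as shares, 0 to 1, of the picture: columns of its width, rows of its height: a listed point, or the origin of a listed thing).
The state is a dict: "time_s": time; "q": joint angles; "qvel": joint speeds; "joint_efforts": joint torques, N m; "position": TCP position; "tool_rot": TCP orientation; "ft_force": force on the tool from outside, world axes, zero at the start; "wrist_torque": the same for the moment, N m; "grip_width": finger opening in m; "gripper_force": force on a finger pad.
Only numpy, scipy, OpenCV 4.12 (cv2) and the standard library are available. Lean on these libraries where they do the work, as an engineer would, in place of code of your own. Each camera call takes 0.05 s, during which the arm holds its last target. There are 200 camera calls.

## Working session

There is one attempt and no reset: what is moved stays moved. The work goes in short steps, Python scripts to look and compute and a tool call to move; the robot and the scene stay as the last step left them, time stands still between calls to the robot, and variables do not carry over. Pictures are saved under pics/ and viewed, at most 10 in all, crops included, and the job is handed in when it is done.

Besides the shell and the picture viewer there is one more tool, called after ">>>" in YAML: its name, and indented under it one key for each argument. move_arm: Moves the arm, as the interface text tells. Its arguments: {"type":"object","properties":{"jaw":{"type":"array","items":{"type":"number"}},"dp":{"type":"array","items":{"type":"array","items":{"type":"number"}}},"turn":{"type":"array","items":{"type":"array","items":{"type":"number"}}},"force":{"type":"number"}},"required":["jaw","dp","turn"]}

```bash
mkdir -p pics; cat > h.py <<'E'
import numpy as np, cv2
from rig import observe, cams, ticket
def K(c):
    f=200/np.tan(np.radians(c["vertical_fov"])/2); return f,c["cx"],c["cy"]
def world(name,loc,depth=None,z=None,st=None):
    c=cams.calibration(name); f,cx,cy=K(c); u,v=loc[0]*640,loc[1]*400
    if "view" in c: T=np.linalg.inv(np.array(c["view"]))
    else:
        W=np.eye(4); W[:3,:3]=st["tool_rot"]; W[:3,3]=st["position"]; T=W@np.array(c["tool_from_camera"])
    r=np.array([(u-cx)/f,-(v-cy)/f,-1.])
    out=[]
    if z is not None:
        d=T[:3,:3]@r; out=T[:3,3]+d*(z-T[2,3])/d[2]
    else:
        d=np.median([x for x in depth[int(v)-1:int(v)+2,int(u)-1:int(u)+2].ravel() if x>0] or [0]); out=(T@np.append(r*d,1))[:3]
    return out
E
python3 - <<'E'
from h import *
print({k:np.round(v,3).tolist() if hasattr(v,'__len__') else v for k,v in observe().items()})
Z=dict(charger=None,stop_top=.17,start_top=.1645,output_near=.167,output_pivot=.162,mains_near=.1664,mains_pivot=.162)
for n in ("scene","top"):
    im,d=cams.get_image(n); cv2.imwrite(f"pics/{n}0.png",im[...,::-1]); c=cams.calibration(n); print(n,{k:v for k,v in c.items() if k!="view"})
    for q,z in Z.items():
        for m in cams.mark_of(n,q)[:2]:
            l=m["location"]; print(q,round(m["p"],2),np.round([l[0]*640,l[1]*400]),world(n,l,d).round(4),world(n,l,z=z).round(4) if z else '')
E
```

```text
{'time_s': 0.0, 'q': [61.691, 21.843, 74.388, -0.001, 83.858, -12.336], 'qvel': [-0.064, 0.07, -0.051, 0.019, -0.004, 0.043], 'joint_efforts': [0.0, -44.846, -23.128, -0.0, 0.005, -0.0], 'position': [0.151, 0.528, 0.231], 'tool_rot': [[-0.961, 0.275, -0.001], [0.275, 0.961, -0.001], [0.0, -0.002, -1.0]], 'ft_force': [0.38, -0.527, 0.718], 'wrist_torque': [-0.011, 0.016, 0.001], 'gripper_force': 0.0, 'grip_width': 0.08542248434904551}
scene {'vertical_fov': 44.15286824354195, 'cx': 324.540287754968, 'cy': 200.45823514795748}
stop_top 0.61 [295. 159.] [ 0.5261 -0.1425  0.1714] [ 0.5253 -0.1434  0.17  ]
start_top 0.56 [278. 149.] [ 0.5291 -0.2117  0.1643] [ 0.5293 -0.2116  0.1645]
start_top 0.4 [217. 199.] [ 0.7254 -0.2895  0.0393] [ 0.7732 -0.2002  0.1645]
output_near 0.61 [335. 169.] [ 0.4769 -0.0337  0.1696] [ 0.4753 -0.0351  0.167 ]
output_pivot 0.51 [331. 175.] [ 0.4961 -0.03    0.1612] [ 0.4966 -0.0296  0.162 ]
output_pivot 0.41 [389. 249.] [0.5091 0.2077 0.0393] [0.5781 0.2442 0.162 ]
mains_near 0.62 [358. 186.] [0.4741 0.0516 0.1611] [0.4776 0.0541 0.1664]
mains_near 0.23 [358. 184.] [0.4708 0.0493 0.1641] [0.4724 0.0504 0.1664]
mains_pivot 0.72 [351. 190.] [0.4959 0.0442 0.1588] [0.498  0.0458 0.162 ]
mains_pivot 0.26 [332. 173.] [ 0.4875 -0.0322  0.1636] [ 0.4864 -0.0331  0.162 ]
top {'vertical_fov': 49.02667129450761, 'cx': 316.79501980374573, 'cy': 208.48074057622335}
charger 0.85 [362. 211.] [ 0.5263 -0.0648  0.1495] 
stop_top 0.64 [399. 211.] [ 0.5211 -0.1367  0.1692] [ 0.521  -0.1366  0.17  ]
start_top 0.47 [434. 204.] [ 0.5331 -0.2095  0.1638] [ 0.533  -0.2093  0.1645]
output_near 0.66 [345. 235.] [ 0.4768 -0.0276  0.1651] [ 0.4767 -0.0275  0.167 ]
output_pivot 0.56 [344. 227.] [ 0.4931 -0.0262  0.1624] [ 0.4931 -0.0262  0.162 ]
mains_near 0.61 [309. 242.] [0.4646 0.0465 0.1647] [0.4645 0.0464 0.1664]
mains_pivot 0.76 [310. 232.] [0.4846 0.0436 0.1614] [0.4846 0.0436 0.162 ]
```

```bash
python3 - <<'E'
import cv2,numpy as np
a=cv2.imread("pics/scene0.png")[90:290,170:450];b=cv2.imread("pics/top0.png")[130:330,230:510]
cv2.imwrite("pics/c0.png",np.vstack([cv2.resize(x,(420*1,300),interpolation=2) for x in (a,b)]))
# rigid fit of the four (x,y) points per camera
P=np.array([[-40,-60],[-40,-130],[-40,55],[-40,130]])/1000
for n,Q in dict(scene=[[.5253,-.1434],[.5293,-.2116],[.4966,-.0296],[.498,.0458]],top=[[.521,-.1366],[.533,-.2093],[.4931,-.0262],[.4846,.0436]]).items():
    Q=np.array(Q);p=P-P.mean(0);q=Q-Q.mean(0)
    y=np.arctan2((p[:,0]*q[:,1]-p[:,1]*q[:,0]).sum(),(p*q).sum());R=np.array([[np.cos(y),-np.sin(y)],[np.sin(y),np.cos(y)]])
    t=Q.mean(0)-R@P.mean(0);F=P@R.T+t;print(n,y,t,F.round(4).tolist(),(Q-F).round(4).tolist())
E
```

```text
scene 0.14180258757343872 [ 0.55172185 -0.07780943] [[0.5206, -0.1429], [0.5305, -0.2122], [0.5044, -0.029], [0.4938, 0.0452]] [[0.0047, -0.0005], [-0.0012, 0.0006], [-0.0078, -0.0006], [0.0042, 0.0006]]
top 0.19856223313595397 [ 0.54689247 -0.07300916] [[0.5195, -0.1397], [0.5333, -0.2083], [0.4968, -0.027], [0.482, 0.0465]] [[0.0015, 0.0031], [-0.0003, -0.001], [-0.0037, 0.0008], [0.0026, -0.0029]]
```

View pics/c0.png

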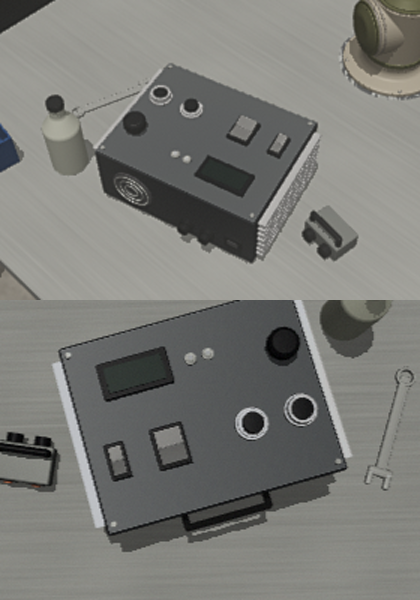

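The crops agree with the networks: the stop button is the inner one at about (399,211) in the top view, with its top near 0.170. The start button is the outer one at (434,204), near 0.164. The output and mains rockers are to the left. I'll move over there with the fingers closed.

>>> move_arm:
  jaw: [0,0,0,0,0,0,0,0,0,0,0,0]
  dp:
    - [-1.5,-1.5,-1]
    - [-2.6,-2.6,-1]
    - [-2.6,-2.6,-1]
    - [-2.6,-2.6,-1]
    - [-2.6,-2.6,-1]
    - [-2.6,-2.6,-1]
    - [-2.6,-2.6,-1]
    - [-2.6,-2.6,0]
    - [-2.6,-2.6,0]
    - [-2.6,-2.6,0]
    - [-2.6,-2.6,0]
    - [-2.6,-2.6,0]
  turn:
    - [0,0,0]
    - [0,0,0]
    - [0,0,0]
    - [0,0,0]
    - [0,0,0]
    - [0,0,0]
    - [0,0,0]
    - [0,0,0]
    - [0,0,0]
    - [0,0,0]
    - [0,0,0]
    - [0,0,0]

```text
time_s: 1.8
position: [0.3583, 0.1548, 0.3016]
tool_rot: [[-0.961, 0.275, 0.001], [0.275, 0.961, 0.0], [-0.001, 0.0, -1.0]]
ft_force: [1.2, 0.2, -0.7]
grip_width: 0.0001
gripper_force: 0.0
```

>>> move_arm:
  jaw: [0,0,0,0,0,0,0,0,0,0,0,0]
  dp:
    - [-2.6,-2.6,0]
    - [-2.6,-2.6,0]
    - [-2.6,-2.6,0]
    - [-2.6,-2.6,0]
    - [-2.6,-2.6,0]
    - [-2,-2,0]
    - [0,0,0]
    - [0,0,0]
    - [0,0,0]
    - [0,0,0]
    - [0,0,0]
    - [0,0,0]
  turn:
    - [0,0,0]
    - [0,0,0]
    - [0,0,0]
    - [0,0,0]
    - [0,0,0]
    - [0,0,0]
    - [0,0,-0.12]
    - [0,0,-0.12]
    - [0,0,-0.12]
    - [0,0,-0.12]
    - [0,0,0]
    - [0,0,0]

```text
time_s: 2.8
position: [0.4608, -0.029, 0.3014]
tool_rot: [[-0.981, -0.196, 0.0], [-0.196, 0.981, -0.0], [-0.0, -0.0, -1.0]]
ft_force: [-0.1, -0.1, 0.4]
grip_width: -0.0002
gripper_force: 0.0
```

```bash
cat > look.py <<'E'
from h import *
import sys
Z=dict(stop_top=.17,start_top=.1645,output_near=.167,output_pivot=.162,mains_near=.1664,mains_pivot=.162)
s=observe(); print(s["time_s"],np.round(s["position"],4),np.round(s["tool_rot"],3).tolist(),np.round(s["ft_force"],1),s["grip_width"],np.round(s["q"]))
im,d=cams.get_image("wrist"); cv2.imwrite(f"pics/{sys.argv[1]}.png",im[...,::-1])
print(np.round(cams.calibration("wrist")["tool_from_camera"],3).tolist())
for q,z in Z.items():
    for m in cams.mark_of("wrist",q)[:1]:
        l=m["location"]; print(q,round(m["p"],2),np.round([l[0]*640,l[1]*400]),world("wrist",l,d,st=s).round(4),world("wrist",l,z=z,st=s).round(4))
E
python3 look.py w1
```

```text
2.8 [ 0.4608 -0.029   0.3014] [[-0.981, -0.196, 0.0], [-0.196, 0.981, -0.0], [-0.0, -0.0, -1.0]] [-0.1 -0.1  0.4] -0.0002374849300256626 [ -18.   10.   79.   -0.   90. -120.]
[[0.001, 0.953, 0.303, 0.076], [1.0, -0.001, 0.001, -0.001], [0.001, 0.303, -0.953, -0.142], [0.0, 0.0, 0.0, 1.0]]
stop_top 0.57 [206. 229.] [ 0.5235 -0.1357  0.1694] [ 0.5232 -0.1355  0.17  ]
start_top 0.86 [135. 229.] [ 0.5396 -0.2085  0.1648] [ 0.5398 -0.2087  0.1645]
output_near 0.72 [317. 205.] [ 0.4763 -0.0308  0.1688] [ 0.4769 -0.0307  0.167 ]
output_pivot 0.64 [316. 220.] [ 0.4952 -0.0279  0.1616] [ 0.4951 -0.0279  0.162 ]
mains_near 0.93 [393. 203.] [0.4606 0.0422 0.1671] [0.4608 0.0424 0.1664]
mains_pivot 0.92 [389. 218.] [0.4787 0.0444 0.1614] [0.4785 0.0442 0.162 ]
```

View pics/w1.png

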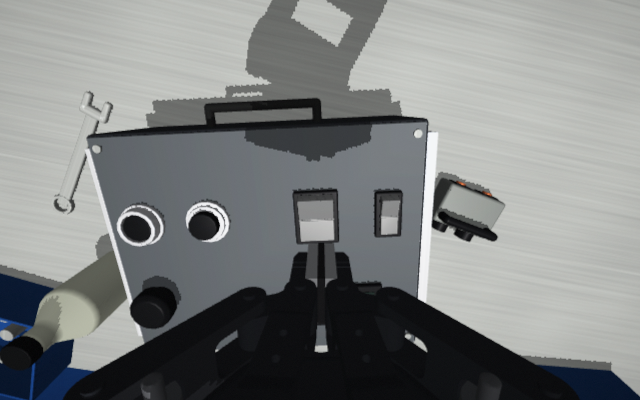

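The wrist view confirms it: the projecting stop button is at (206,229) and the collared start button at (135,229). The output rocker is at (316,220) and the mains rocker at (389,218). I'll go above the stop button.

>>> move_arm:
  jaw: [0,0,0,0,0,0,0,0,0,0]
  dp:
    - [-0.9,-2.9,0]
    - [-1,-3,0]
    - [-1,-3,0]
    - [-1,-3,1]
    - [0,0,3]
    - [0,0,3]
    - [0,0,2.5]
    - [0,0,1.7]
    - [0,0,0]
    - [0,0,0]
  turn:
    - [0,0,-0.04]
    - [0,0,0]
    - [0,0,0]
    - [0,0,0]
    - [0,0,0]
    - [0,0,0]
    - [0,0,0]
    - [0,0,0]
    - [0,0,0]
    - [0,0,0]

```text
time_s: 3.98
position: [0.5261, -0.1358, 0.1893]
tool_rot: [[-0.971, -0.238, -0.001], [-0.238, 0.971, 0.0], [0.001, 0.001, -1.0]]
ft_force: [-1.2, 0.6, 0.9]
grip_width: -0.0002
gripper_force: 0.0
```

```bash
python3 look.py w2; python3 - <<'E'
from h import *
im,d=cams.get_image("scene"); a=cv2.imread("pics/w2.png"); b=cv2.resize(im[80:260,200:420,::-1],(733,600)); cv2.imwrite("pics/s2.png",b)
E
```

```text
3.9833 [ 0.5261 -0.1358  0.1893] [[-0.971, -0.238, -0.001], [-0.238, 0.971, 0.0], [0.001, 0.001, -1.0]] [-1.2  0.6  0.9] -0.0002353173044635375 [ -27.   23.   80.   -0.   77. -131.]
[[0.001, 0.953, 0.302, 0.076], [1.0, -0.001, 0.001, -0.001], [0.001, 0.302, -0.953, -0.142], [0.0, 0.0, 0.0, 1.0]]
stop_top 0.83 [321. 237.] [ 0.5239 -0.1372  0.1696] [ 0.5237 -0.1372  0.17  ]
start_top 0.79 [206. 230.] [ 0.5391 -0.2062  0.1642] [ 0.539  -0.2061  0.1645]
output_near 0.85 [513. 207.] [ 0.4795 -0.0311  0.1665] [ 0.4795 -0.0314  0.167 ]
output_pivot 0.84 [503. 227.] [ 0.4942 -0.0276  0.1618] [ 0.4941 -0.0278  0.162 ]
mains_near 0.56 [638. 209.] [0.4633 0.0421 0.1658] [0.4633 0.0415 0.1664]
mains_pivot 0.73 [619. 227.] [0.4768 0.0418 0.1618] [0.4768 0.0416 0.162 ]
```

View pics/w2.png

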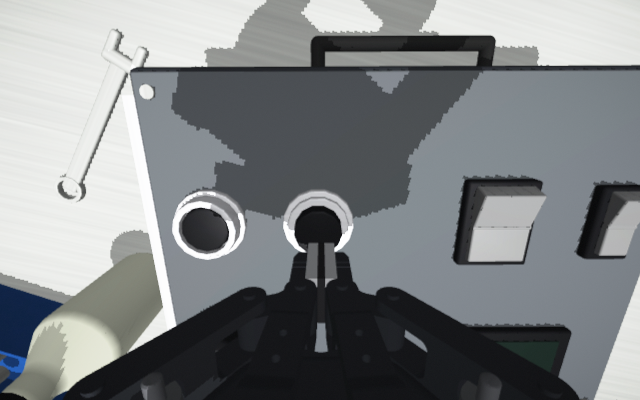

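View pics/s2.png

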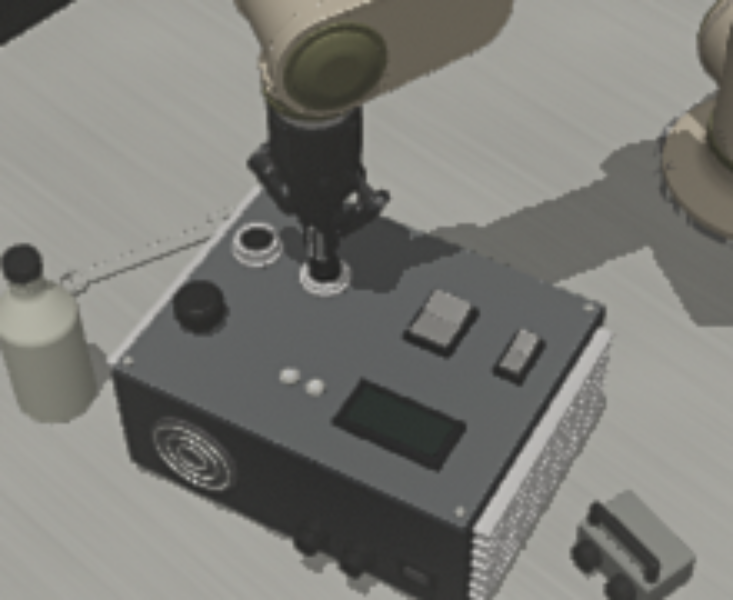

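The pictures show the fingertips over the stop button, around (318,245) in the wrist view, a few mm too far. I'll correct that and press gently.

>>> move_arm:
  jaw: [0,0,0,0,0,0,0]
  dp:
    - [0.35,-0.1,0]
    - [0,0,0.9]
    - [0,0,0.6]
    - [0,0,0.5]
    - [0,0,0.3]
    - [0,0,0.2]
    - [0,0,0]
  turn:
    - [0,0,0]
    - [0,0,0]
    - [0,0,0]
    - [0,0,0]
    - [0,0,0]
    - [0,0,0]
    - [0,0,0]

```text
time_s: 4.97
position: [0.5226, -0.1376, 0.1644]
tool_rot: [[-0.971, -0.239, -0.001], [-0.239, 0.971, 0.0], [0.001, 0.0, -1.0]]
ft_force: [-3.9, 0.4, 6.5]
grip_width: -0.0004
gripper_force: 3.3
```

>>> move_arm:
  jaw: [0,0,0,0]
  dp:
    - [0,0,0.1]
    - [0,0,0.05]
    - [0,0,0]
    - [0,0,0]
  turn:
    - [0,0,0]
    - [0,0,0]
    - [0,0,0]
    - [0,0,0]

```text
time_s: 5.3
position: [0.5226, -0.1376, 0.164]
tool_rot: [[-0.971, -0.239, 0.0], [-0.239, 0.971, -0.001], [0.0, -0.001, -1.0]]
ft_force: [-5.4, 2.0, 13.3]
grip_width: 0.0001
gripper_force: 6.3
```

The button is at its stop: 13 N against the 7 N needed, with z stalled at 0.164. I'll hold it.

>>> move_arm:
  jaw: [0,0,0,0,0,0,0,0,0,0,0,0]
  dp:
    - [0,0,0.03]
    - [0,0,0]
    - [0,0,0]
    - [0,0,0]
    - [0,0,0]
    - [0,0,0]
    - [0,0,0]
    - [0,0,0]
    - [0,0,0]
    - [0,0,0]
    - [0,0,0]
    - [0,0,0]
  turn:
    - [0,0,0]
    - [0,0,0]
    - [0,0,0]
    - [0,0,0]
    - [0,0,0]
    - [0,0,0]
    - [0,0,0]
    - [0,0,0]
    - [0,0,0]
    - [0,0,0]
    - [0,0,0]
    - [0,0,0]

```text
time_s: 6.3
position: [0.5226, -0.1376, 0.1639]
tool_rot: [[-0.971, -0.239, 0.0], [-0.239, 0.971, -0.001], [-0.0, -0.001, -1.0]]
ft_force: [-6.8, 2.2, 14.5]
grip_width: -0.0001
gripper_force: 7.4
```

>>> move_arm:
  jaw: [0,0,0,0,0,0,0,0,0,0,0,0]
  dp:
    - [0,0,0]
    - [0,0,0]
    - [0,0,0]
    - [0,0,0]
    - [0,0,0]
    - [0,0,0]
    - [0,0,0]
    - [0,0,0]
    - [0,0,0]
    - [0,0,0]
    - [0,0,0]
    - [0,0,0]
  turn:
    - [0,0,0]
    - [0,0,0]
    - [0,0,0]
    - [0,0,0]
    - [0,0,0]
    - [0,0,0]
    - [0,0,0]
    - [0,0,0]
    - [0,0,0]
    - [0,0,0]
    - [0,0,0]
    - [0,0,0]

```text
time_s: 7.3
position: [0.5226, -0.1376, 0.1639]
tool_rot: [[-0.971, -0.239, 0.0], [-0.239, 0.971, -0.001], [-0.0, -0.001, -1.0]]
ft_force: [-7.0, 2.4, 14.4]
grip_width: -0.0
gripper_force: 7.4
```

>>> move_arm:
  jaw: [0,0,0,0,0,0,0,0,0]
  dp:
    - [0,0,0]
    - [0,0,0]
    - [0,0,0]
    - [0,0,-0.5]
    - [0,0,-1]
    - [0,0,-1.5]
    - [0,0,-1.5]
    - [0,0,0]
    - [0,0,0]
  turn:
    - [0,0,0]
    - [0,0,0]
    - [0,0,0]
    - [0,0,0]
    - [0,0,0]
    - [0,0,0]
    - [0,0,0]
    - [0,0,0]
    - [0,0,0]

```text
time_s: 8.05
position: [0.5231, -0.1376, 0.2075]
tool_rot: [[-0.971, -0.239, 0.001], [-0.239, 0.971, -0.0], [-0.001, -0.001, -1.0]]
ft_force: [0.0, 0.5, -0.1]
grip_width: 0.0
gripper_force: 0.0
```

```bash
python3 look.py w3
```

```text
8.05 [ 0.5231 -0.1376  0.2075] [[-0.971, -0.239, 0.001], [-0.239, 0.971, -0.0], [-0.001, -0.001, -1.0]] [ 0.   0.5 -0.1] 9.249367201671797e-06 [ -27.   22.   78.    0.   80. -131.]
[[0.001, 0.953, 0.302, 0.076], [1.0, -0.001, 0.001, -0.001], [0.001, 0.302, -0.953, -0.142], [0.0, 0.0, 0.0, 1.0]]
stop_top 0.59 [323. 228.] [ 0.5228 -0.1375  0.1695] [ 0.5226 -0.1375  0.17  ]
start_top 0.92 [218. 226.] [ 0.5405 -0.2062  0.164 ] [ 0.5403 -0.2061  0.1645]
output_near 0.88 [497. 202.] [ 0.479  -0.031   0.1667] [ 0.4789 -0.0312  0.167 ]
output_pivot 0.67 [487. 221.] [ 0.4936 -0.0295  0.1623] [ 0.4937 -0.0293  0.162 ]
mains_near 0.63 [606. 206.] [0.4647 0.0396 0.166 ] [0.4646 0.0391 0.1664]
mains_pivot 0.72 [597. 224.] [0.4778 0.0455 0.1615] [0.4777 0.0449 0.162 ]
```

>>> move_arm:
  jaw: [0,0,0,0,0,0,0,0,0,0]
  dp:
    - [0.4,2.4,0]
    - [0.5,3,0]
    - [0.5,3,0]
    - [0.5,3,0]
    - [0,0,1]
    - [0,0,1.1]
    - [0,0,1]
    - [0,0,0.5]
    - [0,0,0]
    - [0,0,0]
  turn:
    - [0,0,0]
    - [0,0,0]
    - [0,0,0]
    - [0,0,0]
    - [0,0,0]
    - [0,0,0]
    - [0,0,0]
    - [0,0,0]
    - [0,0,0]
    - [0,0,0]

```text
time_s: 9.23
position: [0.4773, -0.0315, 0.1716]
tool_rot: [[-0.971, -0.239, -0.0], [-0.239, 0.971, 0.0], [0.0, 0.0, -1.0]]
ft_force: [0.3, 0.3, 0.5]
grip_width: -0.0002
gripper_force: 0.0
```

>>> move_arm:
  jaw: [0,0,0,0,0,0]
  dp:
    - [0,0,0.3]
    - [0,0,0.3]
    - [0,0,0.3]
    - [0,0,0.1]
    - [0,0,0]
    - [0,0,0]
  turn:
    - [0,0,0]
    - [0,0,0]
    - [0,0,0]
    - [0,0,0]
    - [0,0,0]
    - [0,0,0]

```text
time_s: 9.73
position: [0.4773, -0.0315, 0.1621]
tool_rot: [[-0.971, -0.239, 0.001], [-0.239, 0.971, -0.0], [-0.001, -0.001, -1.0]]
ft_force: [-2.5, 0.1, 7.3]
grip_width: -0.0002
gripper_force: 3.5
```

>>> move_arm:
  jaw: [0,0,0,0]
  dp:
    - [0,0,0.1]
    - [0,0,0.05]
    - [0,0,0]
    - [0,0,0]
  turn:
    - [0,0,0]
    - [0,0,0]
    - [0,0,0]
    - [0,0,0]

```text
time_s: 10.07
position: [0.4774, -0.0315, 0.1619]
tool_rot: [[-0.971, -0.239, 0.002], [-0.239, 0.971, -0.001], [-0.002, -0.002, -1.0]]
ft_force: [-7.7, 1.1, 20.1]
grip_width: -0.0001
gripper_force: 10.1
```

>>> move_arm:
  jaw: [0,0,0,0,0,0]
  dp:
    - [0,0,-0.5]
    - [0,0,-1]
    - [0,0,-1.5]
    - [0,0,-1.5]
    - [0,0,0]
    - [0,0,0]
  turn:
    - [0,0,0]
    - [0,0,0]
    - [0,0,0]
    - [0,0,0]
    - [0,0,0]
    - [0,0,0]

```text
time_s: 10.57
position: [0.4774, -0.0315, 0.205]
tool_rot: [[-0.971, -0.239, 0.001], [-0.239, 0.971, -0.0], [-0.001, -0.001, -1.0]]
ft_force: [0.2, -0.3, -1.0]
grip_width: -0.0004
gripper_force: 0.0
```

```bash
python3 look.py w4
```

```text
10.5667 [ 0.4774 -0.0315  0.205 ] [[-0.971, -0.239, 0.001], [-0.239, 0.971, -0.0], [-0.001, -0.001, -1.0]] [ 0.2 -0.3 -1. ] -0.00040835556531815807 [ -18.   16.   88.    0.   76. -122.]
[[0.001, 0.953, 0.302, 0.076], [1.0, -0.001, 0.001, -0.001], [0.001, 0.302, -0.953, -0.142], [0.0, 0.0, 0.0, 1.0]]
stop_top 0.94 [151. 255.] [ 0.5227 -0.1391  0.1696] [ 0.5225 -0.1389  0.17  ]
start_top 0.97 [ 53. 253.] [ 0.5411 -0.208   0.1639] [ 0.5407 -0.2074  0.1645]
output_near 0.58 [322. 226.] [ 0.4779 -0.0314  0.1615] [ 0.4757 -0.032   0.167 ]
output_pivot 0.75 [ 99. 339.] [ 0.6097 -0.1762  0.1632] [ 0.6111 -0.177   0.162 ]
mains_near 0.63 [436. 235.] [0.4647 0.0441 0.1648] [0.4642 0.0433 0.1664]
mains_pivot 0.92 [428. 250.] [0.478  0.0444 0.1616] [0.4779 0.0442 0.162 ]
```

View pics/w4.png

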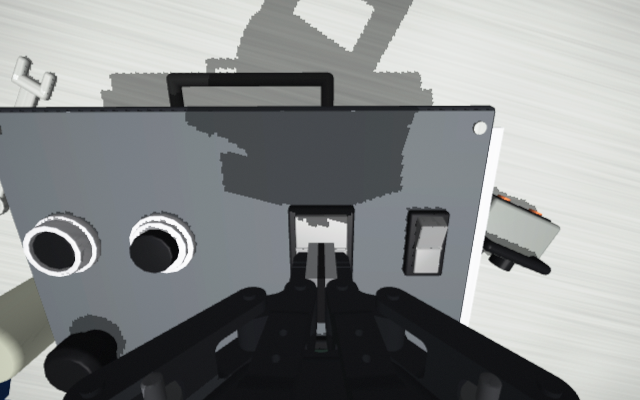

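The output rocker's near face at (322,226) is now level (0.1615), so it is off. The mains rocker at (436,235) is next.

>>> move_arm:
  jaw: [0,0,0,0,0,0,0,0,0]
  dp:
    - [-0.15,2.4,0]
    - [-0.1,2.5,0]
    - [-0.1,2.5,0]
    - [0,0,1]
    - [0,0,1]
    - [0,0,0.9]
    - [0,0,0.5]
    - [0,0,0]
    - [0,0,0]
  turn:
    - [0,0,0]
    - [0,0,0]
    - [0,0,0]
    - [0,0,0]
    - [0,0,0]
    - [0,0,0]
    - [0,0,0]
    - [0,0,0]
    - [0,0,0]

```text
time_s: 11.67
position: [0.463, 0.041, 0.171]
tool_rot: [[-0.971, -0.238, -0.0], [-0.238, 0.971, 0.0], [0.0, 0.0, -1.0]]
ft_force: [0.5, 0.6, -0.1]
grip_width: 0.0
gripper_force: 0.0
```

```bash
python3 look.py w5
```

```text
11.6667 [0.463 0.041 0.171] [[-0.971, -0.238, -0.0], [-0.238, 0.971, 0.0], [0.0, 0.0, -1.0]] [ 0.5  0.6 -0.1] 4.327879788442513e-05 [ -10.   17.   93.    0.   70. -113.]
[[0.001, 0.953, 0.302, 0.076], [1.0, -0.001, 0.001, -0.001], [0.001, 0.302, -0.953, -0.142], [0.0, 0.0, 0.0, 1.0]]
stop_top 0.65 [197. 271.] [ 0.4951 -0.0269  0.1614] [ 0.4891 -0.0241  0.17  ]
output_near 0.73 [190. 243.] [ 0.4782 -0.0327  0.1607] [ 0.4745 -0.0304  0.167 ]
output_pivot 0.61 [193. 271.] [ 0.4955 -0.0286  0.1619] [ 0.4955 -0.0285  0.162 ]
mains_near 0.79 [322. 253.] [0.4542 0.0387 0.1851] [0.4637 0.0411 0.1664]
mains_pivot 0.17 [324. 255.] [0.4541 0.0395 0.1867] [0.4667 0.0429 0.162 ]
```

View pics/w5.png

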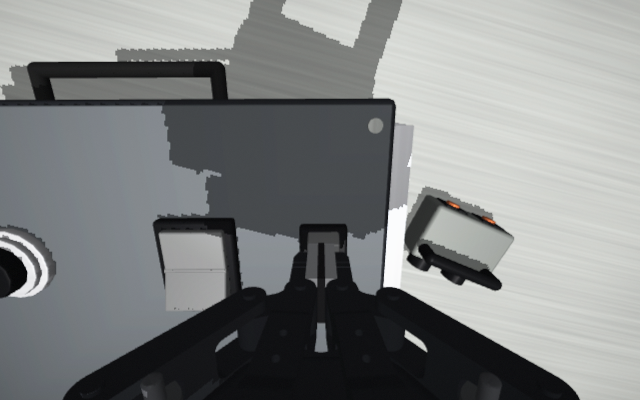

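The fingertips at (322,250) are centred on the mains rocker's near face, so I'll press.

>>> move_arm:
  jaw: [0,0,0,0,0,0]
  dp:
    - [0,0,0.3]
    - [0,0,0.3]
    - [0,0,0.25]
    - [0,0,0.1]
    - [0,0,0]
    - [0,0,0]
  turn:
    - [0,0,0]
    - [0,0,0]
    - [0,0,0]
    - [0,0,0]
    - [0,0,0]
    - [0,0,0]

```text
time_s: 12.52
position: [0.4629, 0.0412, 0.162]
tool_rot: [[-0.971, -0.239, 0.0], [-0.239, 0.971, -0.0], [-0.0, -0.0, -1.0]]
ft_force: [-4.1, 0.6, 9.7]
grip_width: -0.0
gripper_force: 4.8
```

>>> move_arm:
  jaw: [0,0,0,0]
  dp:
    - [0,0,0.1]
    - [0,0,0.05]
    - [0,0,0]
    - [0,0,0]
  turn:
    - [0,0,0]
    - [0,0,0]
    - [0,0,0]
    - [0,0,0]

```text
time_s: 12.85
position: [0.463, 0.0412, 0.1619]
tool_rot: [[-0.971, -0.239, 0.002], [-0.239, 0.971, -0.001], [-0.002, -0.001, -1.0]]
ft_force: [-8.4, 0.4, 24.1]
grip_width: -0.0
gripper_force: 11.7
```

>>> move_arm:
  jaw: [0,0,0,0,0,0,0,0]
  dp:
    - [0,0,-0.5]
    - [0,0,-1]
    - [0,0,-2]
    - [0,0,-3]
    - [0,0,-3]
    - [0,0,-2]
    - [0,0,0]
    - [0,0,0]
  turn:
    - [0,0,0]
    - [0,0,0]
    - [0,0,0]
    - [0,0,0]
    - [0,0,0]
    - [0,0,0]
    - [0,0,0]
    - [0,0,0]

```text
time_s: 13.52
position: [0.4632, 0.0413, 0.2752]
tool_rot: [[-0.971, -0.239, 0.001], [-0.239, 0.971, -0.0], [-0.001, -0.001, -1.0]]
ft_force: [-0.3, 0.5, -0.6]
grip_width: -0.0004
gripper_force: 0.0
```

```bash
python3 look.py w6
```

```text
13.5167 [0.4632 0.0413 0.2752] [[-0.971, -0.239, 0.001], [-0.239, 0.971, -0.0], [-0.001, -0.001, -1.0]] [-0.3  0.5 -0.6] -0.0003853624136711403 [ -10.   11.   82.    0.   86. -113.]
[[0.001, 0.953, 0.302, 0.076], [1.0, -0.001, 0.001, -0.001], [0.001, 0.302, -0.953, -0.142], [0.0, 0.0, 0.0, 1.0]]
stop_top 0.75 [112. 214.] [ 0.5228 -0.1382  0.1695] [ 0.5225 -0.1378  0.17  ]
start_top 0.74 [ 41. 212.] [ 0.539  -0.2046  0.1647] [ 0.5391 -0.2047  0.1645]
output_near 0.86 [239. 193.] [ 0.4786 -0.0318  0.1618] [ 0.4768 -0.0307  0.167 ]
output_pivot 0.67 [239. 211.] [ 0.4951 -0.0289  0.1625] [ 0.4953 -0.029   0.162 ]
mains_near 0.93 [324. 198.] [0.4647 0.0439 0.1619] [0.4633 0.0435 0.1664]
mains_pivot 0.73 [319. 214.] [0.4807 0.0429 0.1628] [0.481 0.043 0.162]
```

View pics/w6.png

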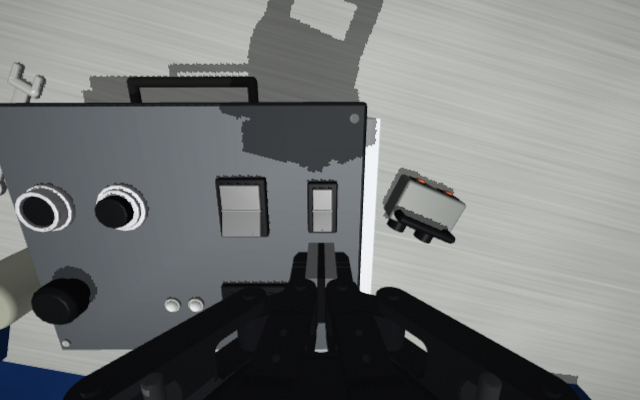

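Both rockers now have level near faces (z about 0.162, at (239,193) and (324,198)). The stop button is back up at 0.1695, and the loose items are where they were.

```bash
python3 -c "
from rig import ticket; print(ticket.close_job())"
```

```text
the job is handed in; nothing more can be done
None
```

The charger is shut down and handed in at about 14 s: I held the stop button fully down for over two seconds and released it, then pressed the output rocker off, then the mains rocker, and left the start button and loose items alone.

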